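Nest the pump parts in the rebuild tray

ROBOT

A 6-joint arm with a two-finger parallel gripper is mounted at the origin on the work surface. World frame = base frame: x ahead of the robot, y to its left, z up, the work surface at z = 0. Lengths are in m, angles in degrees, forces in N, time in s.
With the tool pointing down it reaches from about 0.375 to 0.9 m from the base axis. Payload 3.1 kg.
Tool frame: the origin (TCP) lies on the centre line of the jaws, within the pads' length; the fingertips stand 25 mm ahead of it and the grasp point (between the pads) lies 6 mm ahead of it; z points along the fingers, y is the line along which they close (so a half turn about z gives the same grasp; the last joint's range is limited). The gripper opens to 87 mm and grips with 3 to 60 N. Pads are 19 mm wide; open, the fingers measure 117 mm over their backs; the gripper's body (75 mm by 190 mm) begins 51 mm behind the grasp point.
Start: joints at [60.247, 30.224, 82.088, -0, 67.689, -10.227], TCP at [0.209, 0.589, 0.248] pointing down, gripper open.
Joint ranges: [-176.69, 176.69], [-43.24, 126.21], [12.49, 139.97], [-82, 262], [0, 151.66], [-163.58, 163.58]. Speed limits (degrees/s): [159.86, 159.86, 180, 180, 180, 180].

INTERFACE

Orientations are given as a 3x3 rotation matrix whose columns are the frame's x, y, z axes.
In Python, from rig import * gives the robot as it stands.
- The arm moves only by the tool step_arm, never from a script. Its argument "steps" is a list of rows, each a list of 7 numbers: the shift along the tool's x, y, z normalised to -1 to 1, where 1 is 0.3 m, then the turn, a rotation vector about the tool's x, y, z normalised to -1 to 1, where 1 is 45 degrees, then the gripper's target within -1 to 1 (shut at 1, half-way at 0, fully open at -1). A call has 1 to 8 rows; each row is the pose to reach, as a shift and turn from the pose commanded when the call began, along the tool's axes at that moment; what a row does not reach only later rows make up. A row lasts 1/12 s, in which the tool goes at most 41.7 mm and 7.16 degrees, less where a joint would pass 70% of its speed; a pose out of reach is approached as far as the arm can. A call with a number of a shift or a turn outside -1 to 1 is refused whole. A call with a gripper value outside its range is refused whole. The fingers move at their own pace and stop on an object; the grip force is fixed at half the most. Time passes only in rows, so rows that repeat a pose let the fingers close. It gives the time, the measured TCP pose, the force, the opening and the grip force at its end, in the units of the state.
- read_state(): the state, without advancing time (a new reading comes with each control period).
- capture(name): name is "scene" or "top" or "wrist"; returns a dict with "image" (400x640x3 uint8, red, green, blue), "vertical_fov" (degrees; the focal length in pixels is half the picture's height over the tangent of half this angle, whatever the lens; pixels are square), "cx", "cy" (the principal point, pixels), "world_from_camera" (4x4, takes a point from camera to world coordinates); the wrist camera has in their place "T_tool_cam" (4x4, takes a point from camera to tool coordinates, whose origin is the TCP and whose axes are the flange's). Camera axes: x right, y down, z forward; pixel columns grow to the right and rows downward; lengths in m; the calibration is good to about 2 mm. A picture is of the moment at which its call begins: read the wrist's pose just before it. There is no depth.
- hand_in(): hands the job in; it is judged then, once.
The state is a dict: "time_s": time; "joint_positions": joint angles; "qvel": joint speeds; "tau": joint torques, N m; "position": TCP position; "tcp_rot": TCP orientation; "force": force on the tool from outside, world axes, zero at the start; "moment": the same for the moment, N m; "opening": opening from 0.0 (shut) to 1.0 (fully open); "grasp_force": force on a finger pad.
Only numpy, scipy, OpenCV 4.12 (cv2) and the standard library are available. Lean on these libraries where they do the work, as an engineer would, in place of code of your own. Each camera call takes 0.05 s, during which the arm holds its last target. There are 200 camera calls.

TASK

Put the two cleaned pump parts into the plywood tray's pockets by shape: the oblong bearing block with the bore into the oblong pocket, and the plain tall piston into the round pocket. Set each down upright and resting flat on its pocket's floor, lowering it rather than dropping it. The square flange, the stepped cap, the wrench and the grease jar do not belong in the tray.

Things in the scene. Friction and masses are not known exactly. Their poses are not given: they have to be found in the camera images.
- block_center (a point): Centre of the bearing block, half-way up (30 mm above its underside): a loose upright dull grey aluminium cuboid 84 mm long (its x axis), 44 mm wide (its y axis), 60 mm high (z up), about 0.5 kg, with a 24 mm round bore straight down through the middle. It stands on the bench at any yaw, on one of four spots on the robot's left, among a 70 mm square flange, 28 mm high, and a 74 mm round stepped cap, 30 mm high (neither listed).
- piston_center (a point): Centre of the piston, half-way up (30 mm above its underside): a loose upright plain dull grey aluminium cylinder, 44 mm in diameter and 60 mm high (z along its axis, up), about 0.24 kg, with two thin dark ring bands near the top. It stands on the bench on another of the same four spots, which are at least 150 mm apart.
- oblong_pocket (a point): Centre of the oblong pocket's mouth, level with the tray's upper face (18 mm above the bench). The pocket is 64 mm wide along this point's x, 104 mm long along its y (so the block's x must lie along this y, either way round), 10 mm deep, with a dark rubber floor. The tray is a plywood board fixed to the bench, 220 mm (x) by 140 mm (y) by 18 mm, at any yaw, on the robot's right; the two pockets lie side by side, 110 mm apart between centres along its x.
- round_pocket (a point): Centre of the round pocket's mouth in the same tray, level with its upper face (18 mm above the bench): 64 mm in diameter, 10 mm deep, with a dark rubber floor; 110 mm from the oblong pocket, on its -x side. Same axes as the tray.
There are look-alikes about, which are no part of the job. Leave any red look-alike of the part that bears piston_center alone.

How it is judged (in metres and radians):
At the end, for the whole second after the job is handed in: The block rests in the oblong pocket and the piston in the round pocket, each on the pocket's floor (centre about 20 mm, less than 24.5 mm, above the tray's upper face), within 16 mm of the pocket's centre, upright within 7 degrees, the block along the pocket within 20 degrees, both at rest (horizontal distance between block_center and oblong_pocket below 0.016 m and z of block_center in the frame of oblong_pocket between 0.015 and 0.0245 m and angle between each of block_center, piston_center's own z axis and vertical below 0.12 rad and linear speed of each of block, piston below 0.03 m/s and angle between the x axis of block_center and the y axis of oblong_pocket, either way round below 0.35 rad and horizontal distance between piston_center and round_pocket below 0.016 m and z of piston_center in the frame of round_pocket between 0.015 and 0.0245 m); the robot touches nothing.
It fails at once if the block falls or flies free (faster than 0.7 m/s while the fingers do not touch it, as after a drop of more than 25 mm) (linear speed of block above 0.7 m/s and contact force between the fingers and block below 0.05 N).
It fails at once if the piston falls or flies free (faster than 0.7 m/s while the fingers do not touch it, as after a drop of more than 25 mm) (linear speed of piston above 0.7 m/s and contact force between the fingers and piston below 0.05 N).
It also fails if it takes over 61 s, if anything falls off the work surface, if the arm or the gripper's body presses on something with over 40 N, if the wrist force passes 120 N, or if a joint passes its speed limit or range.

## Working session

There is one attempt and no reset: what is moved stays moved. The work goes in short steps, Python scripts to look and compute and a tool call to move; the robot and the scene stay as the last step left them, time stands still between calls to the robot, and variables do not carry over. Pictures are saved under pics/ and viewed, at most 10 in all, crops included, and the job is handed in when it is done.

Besides the shell and the picture viewer there is one more tool, called after "Request:" as name(argument=value, ...) on one line, values as JSON. step_arm: Moves the arm, as the interface text tells. Scaled input: -1 to 1 covers 0.3 m each way for a shift and 45 degrees each way for a turn. Its arguments: {"type":"object","properties":{"steps":{"type":"array"}},"required":["steps"]}

```bash
ls; mkdir -p pics; python3 - <<'E'
from rig import *
import cv2,numpy as np,pickle
s=read_state();print(s)
for n in ["top","scene"]:
    c=capture(n);cv2.imwrite(f"pics/{n}0.png",c["image"][:,:,::-1]);pickle.dump(c,open(f"{n}0.pkl","wb"))
    print(n,c["vertical_fov"],c["cx"],c["cy"],c["world_from_camera"])
E
```

```text
pics
{'time_s': 0.0, 'joint_positions': array([ 6.02469273e+01,  3.02767578e+01,  8.21542852e+01, -6.58918540e-04,
        6.76887027e+01, -1.02240408e+01]), 'qvel': array([-0.11140564, -0.02495039,  0.0424478 ,  0.03283517,  0.00208993,
       -0.08991449]), 'tau': array([ 1.00039630e-03, -4.40045929e+01, -1.76590794e+01,  6.34349557e-02,
        5.81026229e-02, -1.45355639e-04]), 'position': array([0.20853782, 0.58848577, 0.24660691]), 'tcp_rot': array([[-9.42473507e-01,  3.34279273e-01, -1.02793055e-03],
       [ 3.34280659e-01,  9.42471819e-01, -1.81972048e-03],
       [ 3.60500742e-04, -2.05865564e-03, -9.99997816e-01]]), 'force': array([ 0.95431601, -0.58993473,  0.37021114]), 'moment': array([ 0.00825832, -0.00922118,  0.00989202]), 'grasp_force': 0.0, 'opening': 0.9998806693820524}
top 50.61413125774718 321.41053326075973 195.04300005162122 [[ 0.03939446 -0.97412566  0.22254724  0.29300664]
 [-0.9992126  -0.03735285  0.01337727  0.03712974]
 [-0.00471836 -0.222899   -0.97483013  0.9447873 ]
 [ 0.          0.          0.          1.        ]]
scene 45.0563363655531 319.572585251885 201.27340414502677 [[-0.04799298  0.82422272 -0.56422831  1.03892906]
 [ 0.99872218  0.0306435  -0.0401869   0.07676081]
 [-0.01583303 -0.56543601 -0.82464018  0.809456  ]
 [ 0.          0.          0.          1.        ]]
```

View pics/top0.png

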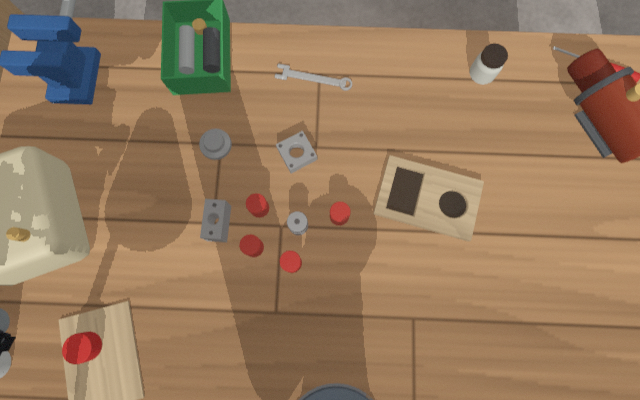

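View pics/scene0.png

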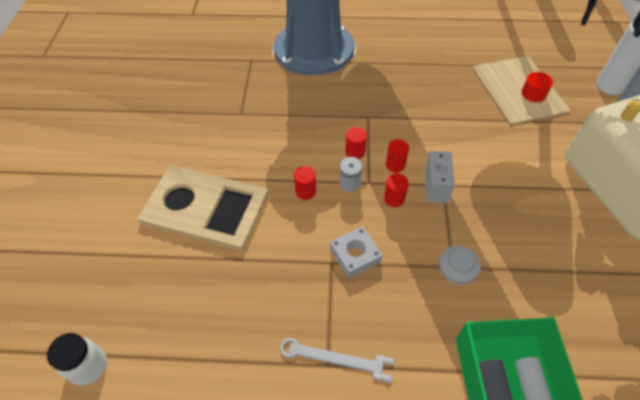

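The top view shows the piston at (297,222) with four red cylinders around it. The block is at (215,220), the oblong pocket at (405,191) and the round pocket at (453,204). The scene view agrees: piston at (350,172), block at (440,178).

```bash
cat > h.py <<'E'
import numpy as np,cv2,pickle
def ray(c,uv,z,T=None):
    T=c["world_from_camera"] if T is None else T
    f=c["image"].shape[0]/2/np.tan(np.radians(c["vertical_fov"]/2))
    uv=np.atleast_2d(uv).astype(float)
    d=np.c_[(uv[:,0]-c["cx"])/f,(uv[:,1]-c["cy"])/f,np.ones(len(uv))]@T[:3,:3].T
    o=T[:3,3]; return o+d*((z-o[2])/d[:,2])[:,None]
def blobs(mask,amin=80):
    n,l,st,ce=cv2.connectedComponentsWithStats(mask.astype(np.uint8))
    return [(np.argwhere(l==i)[:,::-1],st[i],ce[i]) for i in range(1,n) if st[i][4]>amin]
E
python3 - <<'E'
from h import *
np.set_printoptions(precision=4,suppress=True)
c=pickle.load(open("top0.pkl","rb"));s=pickle.load(open("scene0.pkl","rb"))
def P(n,c,uv,z):print(n,ray(c,uv,z)[:,:2].tolist())
for nm,k,pts in [("top",c,[("piston",(297,219),.06),("block",(214.5,217.5),.06),("obl",(405,191),.018),("rnd",(453,204),.018)]),
 ("scene",s,[("piston",(350,165),.06),("block",(440,168),.06),("obl",(230,212),.018),("rnd",(179,198),.018)])]:
    for n,uv,z in pts: print(nm,n,ray(k,uv,z)[0])
    im=k["image"].astype(int)
    dark=(im.max(2)<60)
    for p,st,ce in blobs(dark):
        r=cv2.minAreaRect(p.astype(np.float32)); print(" dark",ce,st[4],np.round(ray(k,ce,.018)[0],4))
    red=(im[:,:,0]>130)&(im[:,:,1]<60)
    for p,st,ce in blobs(red): print(" red",ce,st[4],ray(k,ce,.035)[0])
for n,k,x,y in [("t",c,185,120),("s",s,290,120)]:
    cr=k["image"][y:y+150,x:x+200,::-1]; cv2.imwrite(f"pics/{n}c.png",cv2.resize(cr,None,fx=4,fy=4,interpolation=cv2.INTER_CUBIC))
E
```

```text
top piston [0.441  0.0989 0.06  ]
top block [0.4374 0.2741 0.06  ]
top obl [ 0.5211 -0.1378  0.018 ]
top rnd [ 0.4953 -0.2447  0.018 ]
 dark [208.1111  60.5033] 153 [0.8288 0.3379 0.018 ]
 dark [  5.1864 341.2091] 220 [0.1661 0.698  0.018 ]
 red [254.2373 203.75  ] 236 [0.4754 0.1964 0.035 ]
 red [249.8444 244.3543] 302 [0.3861 0.1992 0.035 ]
 red [ 81.4126 346.4113] 744 [0.1646 0.5275 0.035 ]
scene piston [0.4367 0.0964 0.06  ]
scene block [0.438  0.2734 0.06  ]
scene obl [ 0.5295 -0.1367  0.018 ]
scene rnd [ 0.4999 -0.2448  0.018 ]
 dark [588.4955  10.1171] 111 [-0.1532  0.7323  0.018 ]
 dark [636.9604  25.396 ] 101 [-0.0894  0.8396  0.018 ]
 dark [178.7476 198.2718] 412 [ 0.5006 -0.2451  0.018 ]
 dark [228.8607 211.6828] 1034 [ 0.5289 -0.1391  0.018 ]
 dark [ 66.9916 351.7484] 1073 [ 0.8142 -0.3647  0.018 ]
 red [536.7652  86.6423] 643 [0.1707 0.5237 0.035 ]
 red [355.9326 144.7302] 430 [0.3614 0.1089 0.035 ]
 red [396.2434 173.303 ] 1208 [0.4348 0.1907 0.035 ]
 red [304.7951 183.4629] 566 [0.467  0.0074 0.035 ]
```

View pics/tc.png

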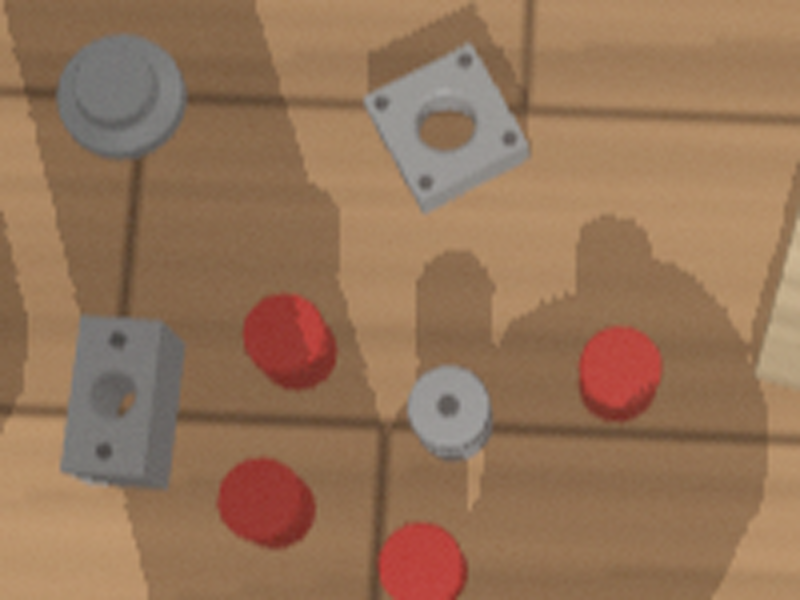

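```bash
cat >> h.py <<'E'
from scipy.spatial.transform import Rotation as R
def go(s,xyz,yaw):
    """normalised row to reach TCP xyz, pointing down, closing line (tool y) at yaw deg mod 180"""
    A=s["tcp_rot"];cur=np.degrees(np.arctan2(A[1,1],A[0,1]))
    y=cur+(yaw-cur+90)%180-90; a=np.radians(y)
    B=np.array([[np.sin(a),np.cos(a),0],[-np.cos(a),np.sin(a),0],[0,0,-1.]])
    d=A.T@(np.array(xyz)-s["position"]); r=np.degrees(R.from_matrix(A.T@B).as_rotvec())
    print("shift",np.round(d/.3,3),"turn",np.round(r/45,3),"tcp",np.round(s["position"],4),"yaw",round(cur,1),"j",np.round(s["joint_positions"],0),"F",np.round(s["force"],1),"op",round(s["opening"],3),"gf",round(s["grasp_force"],1),"t",s["time_s"])
E
python3 - <<'E'
from h import *
from rig import *
np.set_printoptions(precision=4,suppress=True)
c=pickle.load(open("top0.pkl","rb"))
q=lambda p:np.array(p)/4+[185,120]
k=ray(c,q([(80,317),(163,321),(147,475),(62,470),(112,395)]),.06);print(k[:,:2],"c",k[:4].mean(0))
v=k[0]-k[3];print("yaw",np.degrees(np.arctan2(v[1],v[0])))
k=ray(c,q([(449,405),(286,332),(621,365),(258,496),(422,563)]),.06);d=k-k[0]
print(k[:,:2],np.c_[np.linalg.norm(d,axis=1),np.degrees(np.arctan2(d[:,1],d[:,0]))])
s=read_state();go(s,(.438,.274,.22),84);print(capture("wrist")["T_tool_cam"])
E
```

```text
[[0.4762 0.2983]
 [0.4757 0.2536]
 [0.393  0.2546]
 [0.3939 0.2995]
 [0.4346 0.277 ]] c [0.4347 0.2765 0.06  ]
yaw -0.8146751700305663
[[0.4362 0.0981]
 [0.4722 0.1873]
 [0.4612 0.0078]
 [0.3842 0.1955]
 [0.3529 0.1078]] [[  0.       0.    ]
 [  0.0962  67.9803]
 [  0.0937 -74.5127]
 [  0.1103 118.0834]
 [  0.0838 173.3755]]Traceback (most recent call last):
  File "<stdin>", line 10, in <module>
  File "h.py", line 17, in go
    d=A.T@(np.array(xyz)-s["position"]); r=np.degrees(R.from_matrix(A.T@B).as_rotvec())
                                                      ~~~~~~~~~~~~~^^^^^^^
  File "scipy/spatial/transform/_rotation.pyx", line 1143, in scipy.spatial.transform._rotation.Rotation.from_matrix
ValueError: Non-positive determinant (left-handed or null coordinate frame) in rotation matrix 0: [[-0.9723  0.2339 -0.0003]
 [ 0.2339  0.9723  0.0019]
 [-0.0008 -0.0018  1.    ]].
```

```bash
sed -i 's/\[\[np.sin(a),np.cos(a),0\],\[-np.cos(a)/[[-np.sin(a),np.cos(a),0],[np.cos(a)/' h.py
python3 - <<'E'
from h import *
from rig import *
s=read_state();go(s,(.435,.2765,.22),89);print(capture("wrist")["T_tool_cam"])
E
```

```text
shift [-1.059 -0.728  0.09 ] turn [-0.002 -0.001 -0.412] tcp [0.2086 0.5885 0.2467] yaw 70.5 j [ 60.  30.  82.  -0.  68. -10.] F [-0.5  0.3  0.3] op 0.997 gf 0.0 t 0.1
[[ 1.00414336e-03 -9.52121331e-01 -3.05718765e-01  8.56183264e-02]
 [ 9.99999067e-01  1.23927097e-03 -5.75018349e-04 -5.40699562e-04]
 [ 9.26355627e-04 -3.05717903e-01  9.52121687e-01 -1.36534595e-01]
 [ 0.00000000e+00  0.00000000e+00  0.00000000e+00  1.00000000e+00]]
```

Request:
step_arm(steps=[[-0.95, -0.65, 0.09, 0, 0, -0.41, -1], [-0.95, -0.65, 0.09, 0, 0, -0.41, -1], [-0.95, -0.65, 0.09, 0, 0, -0.41, -1], [-0.95, -0.65, 0.09, 0, 0, -0.41, -1], [-0.95, -0.65, 0.09, 0, 0, -0.41, -1], [-0.95, -0.65, 0.09, 0, 0, -0.41, -1], [-0.95, -0.65, 0.09, 0, 0, -0.41, -1], [-0.95, -0.65, 0.09, 0, 0, -0.41, -1]])

```text
time_s: 0.82
position: [0.4034, 0.3213, 0.2216]
tcp_rot: [[-1.0, 0.019, -0.0], [0.019, 1.0, -0.0], [0.0, -0.0, -1.0]]
force: [1.1, 1.2, -0.3]
opening: 1.004
grasp_force: 0.0
```

```bash
python3 - <<'E'
from h import *
from rig import *
s=read_state();go(s,(.435,.2765,.22),89)
E
```

```text
shift [-0.108 -0.147  0.005] turn [-0.    -0.    -0.001] tcp [0.4034 0.3213 0.2216] yaw 88.9 j [ 26.  24.  99.   0.  57. -63.] F [ 1.1  1.2 -0.3] op 1.004 gf 0.0 t 0.8167
```

Request:
step_arm(steps=[[-0.108, -0.147, 0.005, 0, 0, 0, -1], [-0.108, -0.147, 0.005, 0, 0, 0, -1], [-0.108, -0.147, 0.005, 0, 0, 0, -1], [-0.108, -0.147, 0.005, 0, 0, 0, -1]])

```text
time_s: 1.15
position: [0.4345, 0.2777, 0.2201]
tcp_rot: [[-1.0, 0.021, -0.001], [0.021, 1.0, 0.0], [0.001, 0.0, -1.0]]
force: [-1.0, 0.3, 0.2]
opening: 0.997
grasp_force: 0.0
```

```bash
cat >> h.py <<'E'
def wrist(name):
    from rig import read_state,capture
    s=read_state();c=capture("wrist");c["state"]=s
    T=np.eye(4);T[:3,:3]=s["tcp_rot"];T[:3,3]=s["position"];c["world_from_camera"]=T@c["T_tool_cam"]
    pickle.dump(c,open(name+".pkl","wb"));cv2.imwrite(f"pics/{name}.png",c["image"][:,:,::-1]);return s,c
E
python3 - <<'E'
from h import *
s,c=wrist("w1");go(s,(.435,.2765,.22),89)
E
```

```text
shift [-0.002 -0.004  0.   ] turn [ 0.    -0.001 -0.005] tcp [0.4345 0.2777 0.2201] yaw 88.8 j [ 20.  24.  99.   0.  57. -69.] F [-1.   0.3  0.2] op 0.997 gf 0.0 t 1.15
```

View pics/w1.png

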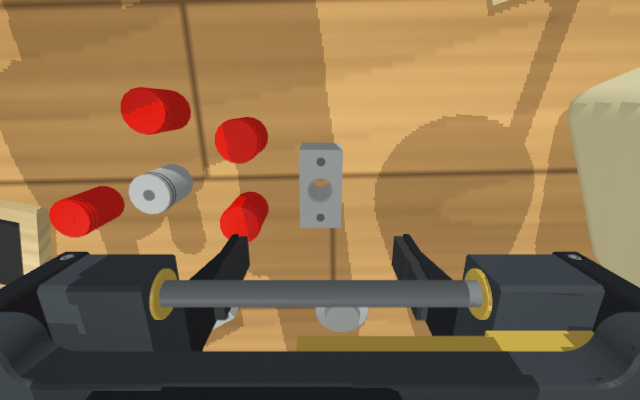

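The wrist view shows the block's top face with corners (300,150), (342,150), (341,228), (300,227) and its bore at (320,189). The piston's top is at (149,194).

```bash
python3 - <<'E'
from h import *
c=pickle.load(open("w1.pkl","rb"));print(c["vertical_fov"],c["cx"],c["cy"])
k=ray(c,[(300,150),(342,150),(341,228),(300,227),(320,189),(149,194)],.06);print(k.round(4),k[:4].mean(0))
m=k[:4].mean(0)
go(c["state"],(m[0],m[1],.12),90);go(c["state"],(m[0],m[1],.047),90)
E
```

```text
67.71516228536744 320.35799529870724 199.30203804680596
[[0.392  0.258  0.06  ]
 [0.3929 0.2997 0.06  ]
 [0.4767 0.2988 0.06  ]
 [0.4746 0.2546 0.06  ]
 [0.4326 0.277  0.06  ]
 [0.4344 0.0992 0.06  ]] [0.43405599 0.27777091 0.06      ]
shift [0.001 0.    0.334] turn [ 0.    -0.001 -0.027] tcp [0.4345 0.2777 0.2201] yaw 88.8 j [ 20.  24.  99.   0.  57. -69.] F [-1.   0.3  0.2] op 0.997 gf 0.0 t 1.15
shift [0.001 0.    0.577] turn [ 0.    -0.001 -0.027] tcp [0.4345 0.2777 0.2201] yaw 88.8 j [ 20.  24.  99.   0.  57. -69.] F [-1.   0.3  0.2] op 0.997 gf 0.0 t 1.15
```

Request:
step_arm(steps=[[0, 0, 0.12, 0, 0, -0.02, -1], [0, 0, 0.24, 0, 0, -0.02, -1], [0, 0, 0.36, 0, 0, -0.02, -1], [0, 0, 0.47, 0, 0, -0.02, -1], [0, 0, 0.54, 0, 0, -0.02, -1], [0, 0, 0.577, 0, 0, -0.02, -1], [0, 0, 0.577, 0, 0, -0.02, -1], [0, 0, 0.577, 0, 0, -0.02, 0.3]])

```text
time_s: 1.87
position: [0.4339, 0.2793, 0.0473]
tcp_rot: [[-1.0, 0.001, -0.0], [0.001, 1.0, -0.0], [0.0, -0.0, -1.0]]
force: [0.0, 1.0, 1.3]
opening: 0.975
grasp_force: 0.0
```

Request:
step_arm(steps=[[0, 0, 0, 0, 0, 0, 1], [0, 0, 0, 0, 0, 0, 1], [0, 0, 0, 0, 0, 0, 1], [0, 0, 0, 0, 0, 0, 1], [0, 0, 0, 0, 0, 0, 1], [0, 0, 0, 0, 0, 0, 1], [0, 0, 0, 0, 0, 0, 1], [0, 0, 0, 0, 0, 0, 1]])

```text
time_s: 2.53
position: [0.4345, 0.2782, 0.0475]
tcp_rot: [[-1.0, 0.003, 0.0], [0.003, 1.0, -0.0], [-0.0, -0.0, -1.0]]
force: [-0.9, -1.0, 3.5]
opening: 0.505
grasp_force: 29.8
```

Request:
step_arm(steps=[[0, 0, -0.06, 0, 0, 0, 1], [0, 0, -0.18, 0, 0, 0, 1], [0, 0, -0.3, 0, 0, 0, 1], [0, 0, -0.4, 0, 0, 0, 1], [0, 0, -0.48, 0, 0, 0, 1], [0, 0, -0.5, 0, 0, 0, 1], [0, 0, -0.5, 0, 0, 0, 1]])

```text
time_s: 3.12
position: [0.4349, 0.2787, 0.1983]
tcp_rot: [[-1.0, 0.003, 0.003], [0.003, 1.0, 0.001], [-0.003, 0.001, -1.0]]
force: [-0.7, -0.2, -3.8]
opening: 0.505
grasp_force: 29.8
```

```bash
python3 - <<'E'
from h import *
from rig import *
s=read_state();go(s,(.47,-.10,.2),76)
c=pickle.load(open("scene0.pkl","rb"));t=pickle.load(open("top0.pkl","rb"))
a=[t["image"][130:260,360:500,::-1],c["image"][150:260,120:285,::-1]]
a=[cv2.resize(x,(400*x.shape[1]//x.shape[0]*1,400),interpolation=cv2.INTER_CUBIC)[:,:400] for x in a]
for x in a:print(x.shape)
cv2.imwrite("pics/tray.png",np.hstack(a))
E
```

```text
shift [-0.121 -1.262 -0.007] turn [0.002 0.004 0.307] tcp [0.4349 0.2787 0.1983] yaw 89.8 j [ 20.  26. 101.   0.  53. -70.] F [-0.7 -0.2 -3.8] op 0.505 gf 29.8 t 3.1167
(400, 400, 3)
(400, 400, 3)
```

Request:
step_arm(steps=[[-0.01, -0.08, 0, 0, 0, 0.05, 1], [-0.02, -0.2, 0, 0, 0, 0.1, 1], [-0.04, -0.33, 0, 0, 0, 0.15, 1], [-0.06, -0.46, 0, 0, 0, 0.2, 1], [-0.07, -0.59, 0, 0, 0, 0.25, 1], [-0.08, -0.72, 0, 0, 0, 0.31, 1], [-0.1, -0.85, 0, 0, 0, 0.31, 1], [-0.12, -0.98, 0, 0, 0, 0.31, 1]])

```text
time_s: 3.78
position: [0.4674, -0.0171, 0.1947]
tcp_rot: [[-0.97, 0.244, -0.006], [0.244, 0.97, 0.002], [0.006, 0.0, -1.0]]
force: [1.3, -0.1, -4.5]
opening: 0.505
grasp_force: 29.8
```

```bash
python3 - <<'E'
from h import *
from rig import *
s=read_state();go(s,(.47,-.11,.2),76)
E
```

```text
shift [-0.084 -0.298 -0.018] turn [ 0.    -0.007 -0.003] tcp [ 0.4674 -0.0171  0.1947] yaw 75.9 j [-16.  23. 107.   0.  50. -92.] F [ 1.3 -0.1 -4.5] op 0.505 gf 29.8 t 3.7833
```

View pics/tray.png

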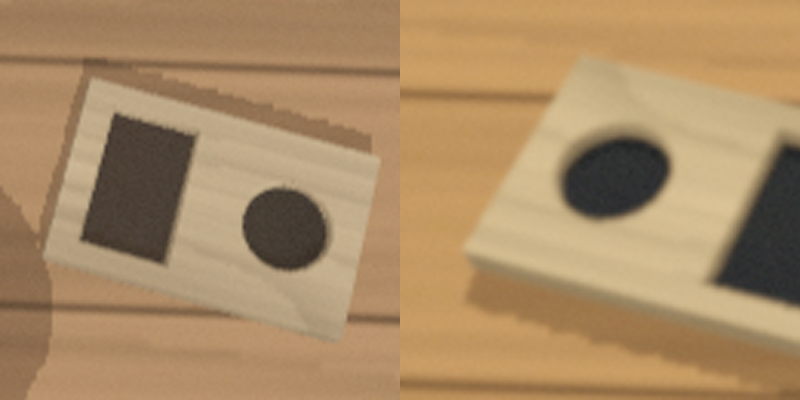

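Left crop (top camera): oblong pocket corners at (113,113), (198,133), (167,264), (80,240) and round pocket centre at (285,229). I'll map these to world coordinates and go over the tray.

```bash
python3 - <<'E'
from h import *
from rig import *
c=pickle.load(open("top0.pkl","rb"))
q=lambda p:np.array(p)/[3.071,3.077]+[360,130]
k=ray(c,q([(113,113),(198,133),(167,264),(80,240),(286,229)]),.018);o=k[:4].mean(0)
print(k.round(4),o);v=o-k[4];print(np.linalg.norm(v),np.degrees(np.arctan2(v[1],v[0])))
k=ray(c,q([(90,77),(380,157),(340,336),(44,256)]),.018);print(k.round(4),k.mean(0),np.linalg.norm(k[0]-k[1]),np.linalg.norm(k[0]-k[3]))
s=read_state();go(s,(o[0]-.03,o[1],.2),76)
E
```

```text
[[ 0.5774 -0.1193  0.018 ]
 [ 0.5644 -0.1821  0.018 ]
 [ 0.4653 -0.1583  0.018 ]
 [ 0.4805 -0.0954  0.018 ]
 [ 0.4944 -0.2449  0.018 ]] [ 0.52187323 -0.13879045  0.018     ]
0.1096302419212229 75.47963795495251
[[ 0.6047 -0.1022  0.018 ]
 [ 0.5511 -0.3156  0.018 ]
 [ 0.4179 -0.281   0.018 ]
 [ 0.4677 -0.0694  0.018 ]] [ 0.51037201 -0.19205673  0.018     ] 0.2200111605717078 0.14088791645659324
shift [-0.178 -0.373 -0.019] turn [ 0.    -0.007 -0.003] tcp [ 0.4674 -0.0171  0.1947] yaw 75.9 j [-16.  23. 107.   0.  50. -92.] F [ 1.3 -0.1 -4.5] op 0.505 gf 29.8 t 3.7833
```

Request:
step_arm(steps=[[-0.04, -0.1, -0.01, 0, -0.007, 0, 1], [-0.09, -0.2, -0.015, 0, -0.007, 0, 1], [-0.14, -0.3, -0.015, 0, -0.007, 0, 1], [-0.17, -0.36, -0.015, 0, -0.007, 0, 1], [-0.178, -0.373, -0.015, 0, -0.007, 0, 1], [-0.178, -0.373, -0.015, 0, -0.007, 0, 1]])

```text
time_s: 4.28
position: [0.4931, -0.1383, 0.1993]
tcp_rot: [[-0.969, 0.247, 0.002], [0.247, 0.969, 0.001], [-0.001, 0.001, -1.0]]
force: [-0.4, 0.8, -4.1]
opening: 0.502
grasp_force: 29.8
```

```bash
python3 - <<'E'
from h import *
s,c=wrist("w2");go(s,(.524,-.139,.1),75.6)
E
```

```text
shift [-0.1    0.023  0.331] turn [0.001 0.002 0.002] tcp [ 0.4931 -0.1383  0.1993] yaw 75.7 j [ -28.   26.  101.    0.   53. -104.] F [-0.4  0.8 -4.1] op 0.502 gf 29.8 t 4.2833
```

View pics/w2.png

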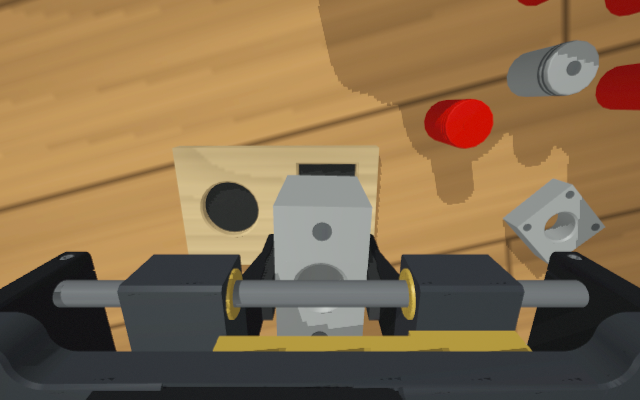

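The tray's near edge runs from (175,148) to (380,147). The round pocket is at (231,207), and the oblong pocket's near rim runs from (297,164) to (355,163).

```bash
python3 - <<'E'
from h import *
c=pickle.load(open("w2.pkl","rb"))
k=ray(c,[(175,148),(380,147),(231,207),(297,164),(355,163)],.018);print(k.round(4))
a=np.radians(75.7);x=np.array([np.cos(a),np.sin(a)]);y=np.array([-np.sin(a),np.cos(a)])
m=k[:2,:2].mean(0);print("yaw",np.degrees(np.arctan2(*(k[1]-k[0])[[1,0]])),np.linalg.norm(k[1]-k[0]))
print("centre from edge",m-.07*y,"obl",m-.07*y+.055*x,"rnd",m-.07*y-.055*x,"obl from rim",k[3:,:2].mean(0)-.052*y)
go(c["state"],(.524,-.139,.058),75.7)
E
```

```text
[[ 0.4157 -0.2783  0.018 ]
 [ 0.4682 -0.0673  0.018 ]
 [ 0.4931 -0.2429  0.018 ]
 [ 0.4641 -0.1574  0.018 ]
 [ 0.4784 -0.0966  0.018 ]]
yaw 76.03554661329866 0.21740791111218966
centre from edge [ 0.50977324 -0.19005815] obl [ 0.52335819 -0.13676228] rnd [ 0.4961883  -0.24335401] obl from rim [ 0.5216498  -0.13985936]
shift [-0.1    0.023  0.471] turn [0.001 0.002 0.   ] tcp [ 0.4931 -0.1383  0.1993] yaw 75.7 j [ -28.   26.  101.    0.   53. -104.] F [-0.4  0.8 -4.1] op 0.502 gf 29.8 t 4.2833
```

Request:
step_arm(steps=[[-0.05, 0.012, 0.02, 0, 0, 0, 1], [-0.097, 0.025, 0.06, 0, 0, 0, 1], [-0.097, 0.025, 0.16, 0, 0, 0, 1], [-0.097, 0.025, 0.26, 0, 0, 0, 1], [-0.097, 0.025, 0.35, 0, 0, 0, 1], [-0.097, 0.025, 0.41, 0, 0, 0, 1], [-0.097, 0.025, 0.44, 0, 0, 0, 1], [-0.097, 0.025, 0.44, 0, 0, 0, 1]])

```text
time_s: 5.0
position: [0.5224, -0.1348, 0.0673]
tcp_rot: [[-0.97, 0.243, -0.001], [0.243, 0.97, 0.002], [0.001, 0.002, -1.0]]
force: [-1.0, -0.1, -4.4]
opening: 0.502
grasp_force: 29.8
```

```bash
python3 - <<'E'
from h import *
from rig import *
go(read_state(),(.523,-.138,.056),75.7)
E
```

```text
shift [-0.005 -0.01   0.038] turn [ 0.002 -0.002  0.006] tcp [ 0.5224 -0.1348  0.0673] yaw 76.0 j [ -26.   40.  102.    0.   38. -102.] F [-1.  -0.1 -4.4] op 0.502 gf 29.8 t 5.0
```

Request:
step_arm(steps=[[0, -0.01, 0.01, 0, 0, 0, 1], [0, -0.01, 0.02, 0, 0, 0, 1], [0, -0.01, 0.028, 0, 0, 0, 1], [0, -0.01, 0.033, 0, 0, 0, 1], [0, -0.01, 0.037, 0, 0, 0, 1], [0, -0.01, 0.037, 0, 0, 0, 1], [0, -0.01, 0.037, 0, 0, 0, 1]])

```text
time_s: 5.58
position: [0.5241, -0.1404, 0.0591]
tcp_rot: [[-0.97, 0.244, 0.006], [0.244, 0.97, -0.002], [-0.006, -0.0, -1.0]]
force: [0.4, -1.3, -4.2]
opening: 0.506
grasp_force: 29.8
```

Request:
step_arm(steps=[[0, 0, 0.004, 0, 0, 0, 1], [0, 0, 0.008, 0, 0, 0, 1], [0, 0, 0.008, 0, 0, 0, 1]])

```text
time_s: 5.83
position: [0.5239, -0.1402, 0.0562]
tcp_rot: [[-0.97, 0.244, 0.005], [0.244, 0.97, -0.001], [-0.005, 0.0, -1.0]]
force: [-0.5, 0.6, -4.2]
opening: 0.505
grasp_force: 29.8
```

Request:
step_arm(steps=[[0, 0, 0.004, 0, 0, 0, 1], [0, 0, 0.006, 0, 0, 0, 1], [0, 0, 0.006, 0, 0, 0, 1]])

```text
time_s: 6.08
position: [0.5242, -0.1403, 0.0556]
tcp_rot: [[-0.97, 0.244, 0.006], [0.244, 0.97, -0.002], [-0.006, -0.0, -1.0]]
force: [-1.4, -0.0, 4.6]
opening: 0.506
grasp_force: 29.9
```

The block is touching the floor, so I'll release it and rise.

Request:
step_arm(steps=[[0, 0, 0, 0, 0, 0, -0.3], [0, 0, 0, 0, 0, 0, -0.6], [0, 0, 0, 0, 0, 0, -0.8], [0, 0, 0, 0, 0, 0, -0.8], [0, 0, -0.05, 0, 0, 0, -0.8], [0, 0, -0.15, 0, 0, 0, -0.8], [0, 0, -0.28, 0, 0, 0, -0.8], [0, 0, -0.42, 0, 0, 0, -0.8]])

```text
time_s: 6.75
position: [0.5223, -0.1396, 0.1803]
tcp_rot: [[-0.97, 0.244, 0.002], [0.244, 0.97, 0.0], [-0.002, 0.001, -1.0]]
force: [0.7, -0.5, -0.9]
opening: 0.891
grasp_force: 0.0
```

```bash
python3 - <<'E'
from h import *
from rig import *
c=capture("scene");t=capture("top")
pickle.dump((c,t),open("p1.pkl","wb"))
cv2.imwrite("pics/p1.png",cv2.resize(c["image"][100:300,100:360,::-1],None,fx=3,fy=3))
go(read_state(),(.435,.0985,.21),31)
E
```

```text
shift [ 0.492  0.702 -0.09 ] turn [0.006 0.025 0.998] tcp [ 0.5274 -0.1419  0.1864] yaw 75.9 j [ -27.   29.   98.    0.   53. -103.] F [ 1.1 -0.6  0.2] op 0.896 gf 0.0 t 6.85
```

View pics/p1.png

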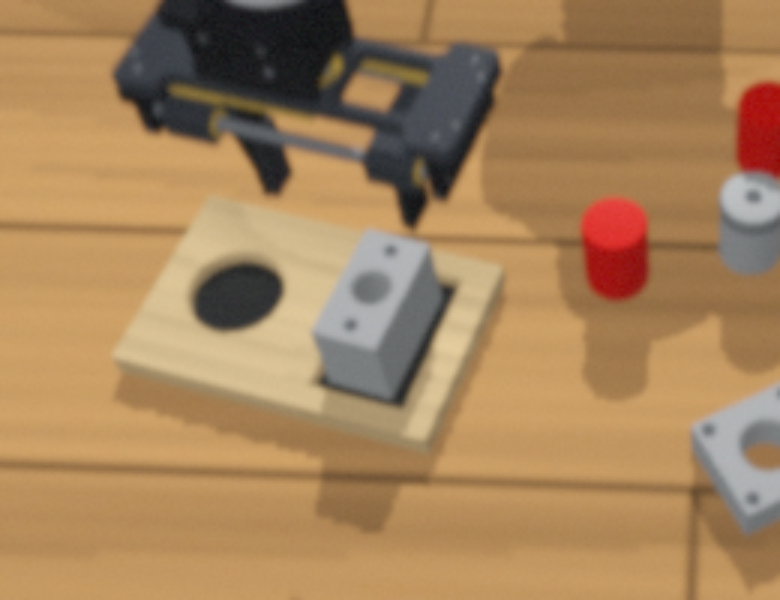

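The block sits in the oblong pocket with its bore at crop (371,288). Now the piston.

Request:
step_arm(steps=[[0.06, 0.08, -0.08, 0, 0, 0.16, -0.6], [0.14, 0.19, -0.08, 0, 0, 0.32, -0.6], [0.22, 0.3, -0.08, 0, 0, 0.48, -0.6], [0.3, 0.42, -0.08, 0, 0, 0.64, -0.6], [0.38, 0.54, -0.08, 0, 0, 0.8, -0.6], [0.45, 0.64, -0.08, 0, 0, 0.95, -0.6], [0.49, 0.7, -0.08, 0, 0, 1.0, -0.6], [0.49, 0.7, -0.08, 0, 0, 1.0, -0.6]])

```text
time_s: 7.52
position: [0.4276, 0.1039, 0.2027]
tcp_rot: [[-0.515, 0.857, 0.0], [0.857, 0.515, 0.001], [0.0, 0.001, -1.0]]
force: [-0.1, 0.3, -0.3]
opening: 0.804
grasp_force: 0.0
```

```bash
python3 - <<'E'
from h import *
c,t=pickle.load(open("p1.pkl","rb"))
print("bore",ray(c,(100+371/3,100+288/3),.068), "piston",ray(c,(100+752/3,100+197/3),.06))
s,c=wrist("w3");go(s,(.435,.0985,.047),31)
E
```

```text
bore [[ 0.52629232 -0.14074668  0.068     ]] piston [[0.43834638 0.09775126 0.06      ]]
shift [-0.028  0.012  0.519] turn [ 0.001 -0.     0.001] tcp [0.4276 0.1039 0.2027] yaw 31.0 j [ -1.  20. 111.   0.  49. -32.] F [-0.1  0.3 -0.3] op 0.804 gf 0.0 t 7.5167
```

View pics/w3.png

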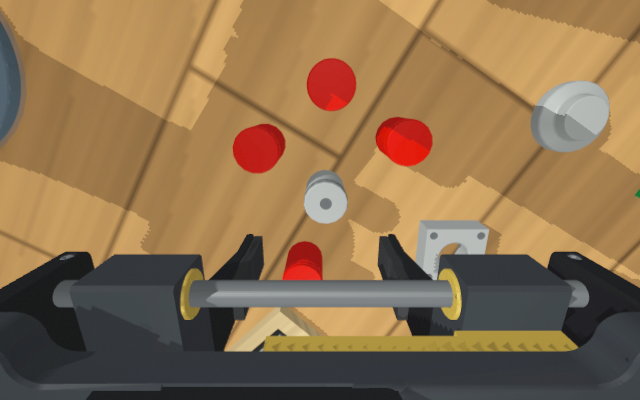

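The piston's top is at (326,204). Reds are at (404,142), (259,148), (331,85) and (304,265), all clear of the finger line.

```bash
python3 - <<'E'
from h import *
c=pickle.load(open("w3.pkl","rb"))
k=ray(c,(326,204),.06)[0];print(k);go(c["state"],(k[0],k[1],.047),31)
E
```

```text
[0.43637408 0.09795967 0.06      ]
shift [-0.032  0.015  0.519] turn [ 0.001 -0.     0.001] tcp [0.4276 0.1039 0.2027] yaw 31.0 j [ -1.  20. 111.   0.  49. -32.] F [-0.1  0.3 -0.3] op 0.804 gf 0.0 t 7.5167
```

Request:
step_arm(steps=[[-0.03, 0.015, 0.08, 0, 0, 0, -0.6], [-0.03, 0.015, 0.16, 0, 0, 0, -0.6], [-0.03, 0.015, 0.19, 0, 0, 0, -0.6], [-0.03, 0.015, 0.19, 0, 0, 0, -0.6], [-0.03, 0.015, 0.19, 0, 0, 0, -0.6]])

```text
time_s: 7.98
position: [0.441, 0.0931, 0.1459]
tcp_rot: [[-0.513, 0.859, 0.004], [0.859, 0.513, -0.002], [-0.003, 0.003, -1.0]]
force: [-0.3, 0.0, 0.3]
opening: 0.804
grasp_force: 0.0
```

```bash
python3 - <<'E'
from h import *
from rig import *
go(read_state(),(.4364,.098,.047),31)
E
```

```text
shift [ 0.023 -0.006  0.33 ] turn [ 0.004  0.004 -0.004] tcp [0.441  0.0931 0.1459] yaw 30.8 j [ -2.  27. 112.  -0.  40. -33.] F [-0.3  0.   0.3] op 0.804 gf 0.0 t 7.9833
```

Request:
step_arm(steps=[[0.02, -0.006, 0.0, 0, 0, 0, -0.6], [0.02, -0.006, 0.0, 0, 0, 0, -0.6], [0.02, -0.006, 0.0, 0, 0, 0, -0.6], [0.02, -0.006, 0.0, 0, 0, 0, -0.6]])

```text
time_s: 8.32
position: [0.4365, 0.0983, 0.1471]
tcp_rot: [[-0.513, 0.858, 0.007], [0.858, 0.513, -0.001], [-0.005, 0.005, -1.0]]
force: [-0.1, -0.2, -0.3]
opening: 0.798
grasp_force: 0.0
```

```bash
python3 - <<'E'
from h import *
from rig import *
go(read_state(),(.4364,.098,.047),31)
E
```

```text
shift [ 0.001 -0.002  0.334] turn [ 0.007  0.006 -0.002] tcp [0.4365 0.0983 0.1471] yaw 30.9 j [ -2.  27. 113.  -0.  40. -32.] F [-0.1 -0.2 -0.3] op 0.798 gf 0.0 t 8.3167
```

Request:
step_arm(steps=[[0, 0, 0.08, 0, 0, 0, -0.6], [0, 0, 0.17, 0, 0, 0, -0.6], [0, 0, 0.25, 0.004, 0.003, 0, -0.6], [0, 0, 0.31, 0.004, 0.003, 0, -0.6], [0, 0, 0.332, 0.004, 0.003, 0, -0.6], [0, 0, 0.332, 0.004, 0.003, 0, -0.6], [0, 0, 0.332, 0.004, 0.003, 0, -0.6]])

```text
time_s: 8.9
position: [0.4369, 0.0981, 0.0472]
tcp_rot: [[-0.513, 0.858, 0.002], [0.858, 0.513, -0.001], [-0.002, 0.001, -1.0]]
force: [-0.1, 0.6, 0.4]
opening: 0.803
grasp_force: 0.0
```

Request:
step_arm(steps=[[0, 0, 0, 0, 0, 0, -0.3], [0, 0, 0, 0, 0, 0, 0], [0, 0, 0, 0, 0, 0, 0.3], [0, 0, 0, 0, 0, 0, 1], [0, 0, 0, 0, 0, 0, 1], [0, 0, 0, 0, 0, 0, 1], [0, 0, 0, 0, 0, 0, 1], [0, 0, 0, 0, 0, 0, 1]])

```text
time_s: 9.57
position: [0.4369, 0.0981, 0.0474]
tcp_rot: [[-0.513, 0.858, 0.002], [0.858, 0.513, -0.001], [-0.002, 0.002, -1.0]]
force: [-0.5, 0.6, 6.6]
opening: 0.495
grasp_force: 30.1
```

Request:
step_arm(steps=[[0, 0, -0.06, 0, 0, 0, 1], [0, 0, -0.18, 0, 0, 0, 1], [0, 0, -0.3, 0, 0, 0, 1], [0, 0, -0.4, 0, 0, 0, 1], [0, 0, -0.48, 0, 0, 0, 1], [0, 0, -0.5, 0, 0, 0, 1], [0, 0, -0.5, 0, 0, 0, 1]])

```text
time_s: 10.15
position: [0.4371, 0.0983, 0.198]
tcp_rot: [[-0.513, 0.858, 0.005], [0.858, 0.513, -0.001], [-0.003, 0.004, -1.0]]
force: [0.6, -0.1, -3.2]
opening: 0.496
grasp_force: 30.0
```

```bash
python3 - <<'E'
from h import *
from rig import *
go(read_state(),(.496,-.244,.2),31)
E
```

```text
shift [-1.08  -0.417 -0.005] turn [ 0.005  0.004 -0.003] tcp [0.4371 0.0983 0.198 ] yaw 30.9 j [ -2.  21. 110.  -0.  49. -32.] F [ 0.6 -0.1 -3.2] op 0.496 gf 30.0 t 10.15
```

Request:
step_arm(steps=[[-0.08, -0.03, -0.01, 0, 0, 0, 1], [-0.19, -0.07, -0.01, 0, 0, 0, 1], [-0.31, -0.12, -0.01, 0, 0, 0, 1], [-0.43, -0.165, -0.01, 0, 0, 0, 1], [-0.55, -0.21, -0.01, 0, 0, 0, 1], [-0.67, -0.26, -0.01, 0, 0, 0, 1], [-0.79, -0.305, -0.01, 0, 0, 0, 1], [-0.9, -0.35, -0.01, 0, 0, 0, 1]])

```text
time_s: 10.82
position: [0.4836, -0.189, 0.1972]
tcp_rot: [[-0.512, 0.859, -0.003], [0.859, 0.512, 0.002], [0.003, -0.001, -1.0]]
force: [1.4, 0.0, -3.1]
opening: 0.5
grasp_force: 30.1
```

Request:
step_arm(steps=[[-0.08, -0.03, 0, 0, 0, 0, 1], [-0.14, -0.055, 0, 0, 0, 0, 1], [-0.17, -0.065, 0, 0, 0, 0, 1], [-0.17, -0.065, 0, 0, 0, 0, 1], [-0.17, -0.065, 0, 0, 0, 0, 1], [-0.17, -0.065, 0, 0, 0, 0, 1]])

```text
time_s: 11.32
position: [0.4931, -0.239, 0.199]
tcp_rot: [[-0.514, 0.858, -0.002], [0.858, 0.514, 0.002], [0.003, -0.0, -1.0]]
force: [0.3, -0.1, -2.9]
opening: 0.501
grasp_force: 30.0
```

```bash
python3 - <<'E'
from h import *
from rig import *
go(read_state(),(.496,-.244,.075),31)
E
```

```text
shift [-0.02  -0.     0.413] turn [-0.    -0.003 -0.002] tcp [ 0.4931 -0.239   0.199 ] yaw 30.9 j [-38.  28.  96.   0.  56. -69.] F [ 0.3 -0.1 -2.9] op 0.501 gf 30.0 t 11.3167
```

Request:
step_arm(steps=[[-0.02, 0, 0.06, 0, 0, 0, 1], [-0.02, 0, 0.15, 0, 0, 0, 1], [-0.02, 0, 0.24, 0, 0, 0, 1], [-0.02, 0, 0.33, 0, 0, 0, 1], [-0.02, 0, 0.39, 0, 0, 0, 1], [-0.02, 0, 0.42, 0, 0, 0, 1], [-0.02, 0, 0.42, 0, 0, 0, 1], [-0.02, 0, 0.42, 0, 0, 0, 1]])

```text
time_s: 11.98
position: [0.4977, -0.2456, 0.0745]
tcp_rot: [[-0.514, 0.858, 0.001], [0.858, 0.514, -0.001], [-0.001, 0.001, -1.0]]
force: [-0.1, -0.4, -2.1]
opening: 0.502
grasp_force: 30.0
```

```bash
python3 - <<'E'
from h import *
from rig import *
c=capture("scene")
cv2.imwrite("pics/p2.png",cv2.resize(c["image"][100:300,100:360,::-1],None,fx=3,fy=3))
go(read_state(),(.496,-.244,.0555),31)
E
```

```text
shift [ 0.01  -0.003  0.066] turn [ 0.002  0.004 -0.002] tcp [ 0.4982 -0.2462  0.0752] yaw 30.9 j [-38.  40. 100.   0.  40. -69.] F [-0.9  0.3 -2.6] op 0.499 gf 30.0 t 12.0333
```

View pics/p2.png

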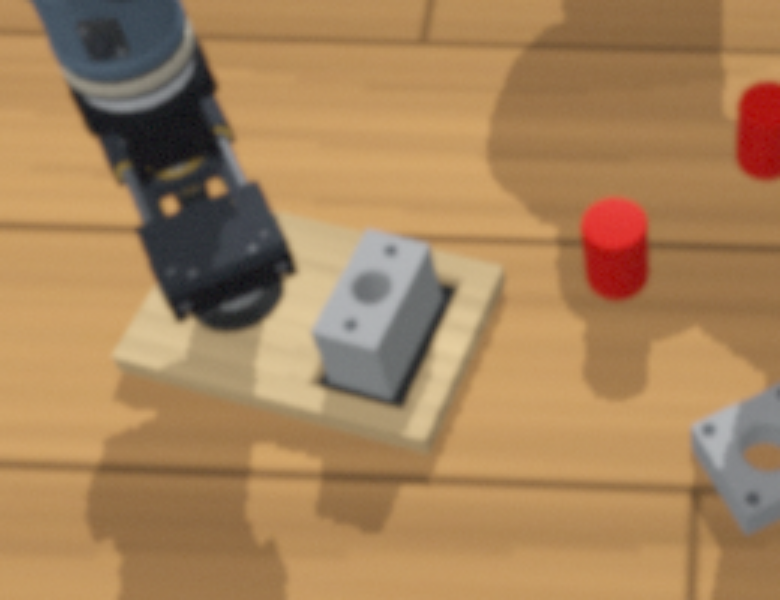

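The gripper hangs over the round pocket (about (235,305)) and the block is undisturbed. I'll lower the piston.

Request:
step_arm(steps=[[0.006, 0, 0.015, 0, 0, 0, 1], [0.006, 0, 0.03, 0, 0, 0, 1], [0.006, 0, 0.042, 0, 0, 0, 1], [0.006, 0, 0.05, 0, 0, 0, 1], [0.006, 0, 0.055, 0, 0, 0, 1], [0.006, 0, 0.058, 0, 0, 0, 1], [0.006, 0, 0.058, 0, 0, 0, 1], [0.006, 0, 0.058, 0, 0, 0, 1]])

```text
time_s: 12.7
position: [0.4966, -0.245, 0.0568]
tcp_rot: [[-0.513, 0.858, 0.001], [0.858, 0.513, -0.001], [-0.002, 0.001, -1.0]]
force: [-0.6, 0.1, -3.3]
opening: 0.503
grasp_force: 30.0
```

Request:
step_arm(steps=[[0, 0, 0.003, 0, 0, 0, 1], [0, 0, 0.006, 0, 0, 0, 1], [0, 0, 0.006, 0, 0, 0, 1]])

```text
time_s: 12.95
position: [0.4968, -0.245, 0.0554]
tcp_rot: [[-0.513, 0.858, 0.002], [0.858, 0.513, -0.001], [-0.002, 0.001, -1.0]]
force: [-0.6, 0.8, -0.2]
opening: 0.496
grasp_force: 30.1
```

Request:
step_arm(steps=[[0, 0, 0.002, 0, 0, 0, 1], [0, 0, 0.003, 0, 0, 0, 1], [0, 0, 0.003, 0, 0, 0, 1]])

```text
time_s: 13.2
position: [0.4968, -0.245, 0.0554]
tcp_rot: [[-0.513, 0.858, 0.002], [0.858, 0.513, -0.002], [-0.002, 0.001, -1.0]]
force: [-1.5, 0.8, 7.2]
opening: 0.498
grasp_force: 30.1
```

Request:
step_arm(steps=[[0, 0, 0, 0, 0, 0, -0.2], [0, 0, 0, 0, 0, 0, -0.4], [0, 0, 0, 0, 0, 0, -0.6], [0, 0, 0, 0, 0, 0, -0.6], [0, 0, -0.05, 0, 0, 0, -0.6], [0, 0, -0.15, 0, 0, 0, -0.6], [0, 0, -0.28, 0, 0, 0, -0.6], [0, 0, -0.42, 0, 0, 0, -0.6]])

```text
time_s: 13.87
position: [0.4954, -0.2441, 0.1797]
tcp_rot: [[-0.513, 0.858, -0.002], [0.858, 0.513, 0.002], [0.002, -0.001, -1.0]]
force: [0.8, -0.6, 0.1]
opening: 0.801
grasp_force: 0.0
```

Request:
step_arm(steps=[[0.2, 0, -0.1, 0, 0, 0, -0.6], [0.4, 0, -0.1, 0, 0, 0, -0.6], [0.5, 0, -0.1, 0, 0, 0, -0.6], [0.5, 0, -0.1, 0, 0, 0, -0.6], [0.5, 0, -0.1, 0, 0, 0, -0.6], [0.5, 0, -0.1, 0, 0, 0, -0.6]])

```text
time_s: 14.37
position: [0.4185, -0.1146, 0.2099]
tcp_rot: [[-0.515, 0.857, 0.001], [0.857, 0.515, -0.001], [-0.002, 0.001, -1.0]]
force: [0.5, -1.1, 0.1]
opening: 0.805
grasp_force: 0.0
```

```bash
python3 - <<'E'
from h import *
from rig import *
c=capture("scene");pickle.dump(c,open("p3.pkl","wb"))
cv2.imwrite("pics/p3.png",cv2.resize(c["image"][100:300,100:360,::-1],None,fx=3,fy=3))
go(read_state(),(.496,-.244,.0555),31)
E
```

```text
shift [-0.494 -0.003  0.516] turn [ 0.002  0.004 -0.001] tcp [ 0.4199 -0.1161  0.2099] yaw 30.9 j [-30.  19. 111.  -0.  50. -61.] F [1.1 0.7 0.8] op 0.802 gf 0.0 t 14.4167
```

View pics/p3.png

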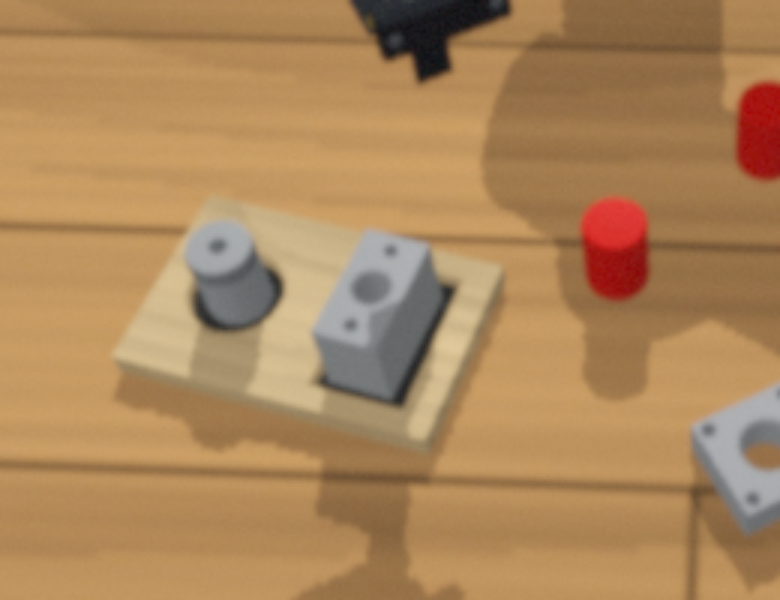

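Both parts stand upright in their pockets: the piston's top is at (220,247), the block's bore at (371,287), and the gripper is clear.

```bash
python3 -c "
from rig import *
print(hand_in())"
```

```text
the job is handed in; nothing more can be done
None
```

I placed the bearing block in the oblong pocket and the piston in the round pocket, both upright and lowered to the floor, and handed the job in at about 14 s; no verdict came back.

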